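Zero the length counter and feed the board out to the set length

ROBOT

A 7-joint arm with a two-finger parallel gripper is mounted at the origin on the work surface. World frame = base frame: x ahead of the robot, y to its left, z up, the work surface at z = 0. Lengths are in m, angles in rad, forces in N, time in s.
With the tool pointing down it reaches from about 0.425 to 0.825 m from the base axis. Payload 3.6 kg.
Tool frame: the origin (TCP) lies where the fingers leave the gripper's body, on its centre line; the fingertips stand 73 mm ahead of it and the grasp point (between the pads) lies 54 mm ahead of it; x points along the fingers, y is the direction in which the jaws open and shut, and the axes are right-handed (so a half turn about x gives the same grasp; the last joint's range is limited). The gripper opens to 85 mm and grips with 20 to 120 N. Pads are 22 mm wide; open, the fingers measure 114 mm over their backs; the gripper's body (76 mm by 85 mm) begins 54 mm behind the grasp point. The pads swing forward as they close: fully open they stand 13 mm farther back than shut.
Start: joints at [-1.367, 0.615, -0.013, 1.423, 0.008, 1.103, -0.04], TCP at [0.149, 0.633, 0.304] pointing down, gripper open.
Joint ranges: [-3.12, 3.12], [-0.3, 2.06], [-1.34, 1.32], [0.26, 2.42], [-1.36, 4.5], [0.01, 1.98], [-2.84, 2.84]. Speed limits (rad/s): [2.79, 2.79, 3.14, 3.14, 3.14, 3.14, 3.14].

INTERFACE

Orientations are given as a unit quaternion [x, y, z, w].
In Python, from station import arm, snapshot, camera_info, ticket gives the robot as it stands. Calls block until the motion is done:
- arm.movep(position, orientation): joint-space move of the TCP to a pose.
- arm.line_to(position, velocity=0.15, ori=None): straight line of the TCP; ori=None keeps the orientation; velocity is the mean speed in m/s.
- arm.move_j(angles): joint-space move.
- arm.move_gripper(opening, effort=None): opening from 0.0 (shut) to 1.0 (fully open); effort is the grip in N (None keeps the last); returns when the fingers have stopped.
- arm.pause(seconds).
- arm.ik(position, orientation): joint angles nearest the present ones, or None.
- snapshot(name): name is "scene" or "side" or "wrist"; returns the picture (384x512x3 uint8, blue, green, red); there is no depth.
- camera_info(name): a dict with "fx", "fy", "cx", "cy" (pixels), "R" (3x3) and "t" (3): a world point X has camera coordinates R X + t; the wrist camera has in their place "T_tool_cam" (4x4, takes a point from camera to tool coordinates, whose origin is the TCP and whose axes are the tool frame's). Camera axes: x right, y down, z forward; pixel columns grow to the right and rows downward; lengths in m; the calibration is good to about 2 mm. A picture is of the moment at which its call begins: read the wrist's pose just before it. camera_info takes no time and is no camera call.
A pose or a line that the arm cannot do raises arm.MotionError and nothing moves.
- ticket.finish_job(): hands the job in, once; it reports no verdict.
Readings, each from a call of its own:
- arm.read_time(): time.
- arm.read_joint_positions(): joint angles.
- arm.read_dq(): joint speeds.
- arm.read_effort(): joint torques, N m.
- arm.read_tool_pos(): TCP position.
- arm.read_eef_rot(): TCP orientation.
- arm.read_ft_force(): force on the tool from outside, world axes, zero at the start.
- arm.read_wrist_torque(): the same for the moment, N m.
- arm.read_opening(): opening from 0.0 (shut) to 1.0 (fully open).
Only numpy, scipy, OpenCV 4.12 (cv2) and the standard library are available. Lean on these libraries where they do the work, as an engineer would, in place of code of your own. Each camera call takes 0.05 s, during which the arm holds its last target.

TASK

Set the board up for sawing to length: turn the knob of the length counter back to its zero stop, let go of it, and then slide the brown board along the bed and out past the counter's measuring wheel until the counter's pointer stands at the brass set tab. More than half of the board then hangs over the end, so keep its tail down on the bed, never let it tip, and finish while still holding it there with your gripper, flat, straight and still. Do not touch the counter again once it is zeroed and do not disturb the things lying about.

Things in the scene. Friction and masses are not known exactly. Their poses are not given: they have to be found in the camera images.
- roller_top (a point): Crest of the free steel roller (30 mm diameter, lying across) at the outer end of the feed bed, on its middle line, 91 mm above the bench. x points outward along the bed (the way the board is fed), z up, y across. On the +y side a fence, inner face at y = 30 mm, 12 mm higher than the bed, guides the board; its flared inlet begins 62 mm inward (-x).
- feed_bed: The fixed bed, same axes as roller_top, origin on the bench below it: an aluminium bar 40 mm wide with a flat top 90 mm above the bench, from 22 to 472 mm inward (-x) of the roller, which stands 0.7 mm above it. Inward of fence and wheel it has no guides and is narrower than the board, so fingers can go down 35 mm on both sides of the board.
- board_centre (a point): Middle (half-way up) of the brown insulating board, 380 x 60 x 10 mm, 0.3 to 0.6 kg, evenly heavy. x runs along its length to the leading end, z up. It starts lying on the bed, slightly askew, its leading end 60 to 120 mm short of the roller.
- lead_end (a point): Middle of the lower edge of the board's leading (outer) end, 190 mm along +x from its centre.
- tail_end (a point): Middle of the board's tail (inner) end face, half-way up, 190 mm along -x from its centre.
- knob_grip (a point): Where to grip the length counter's knob, on its vertical axis: a black bar 42 mm long, 14 mm thick, from 13 mm below to 12 mm above this point; x along the bar (pointer along -x), y across it. The round white dial, 103 mm across, lies 27 mm below. Under the dial, at board height, a rubber measuring wheel of 95 mm diameter turns with the knob.
- pointer_tip (a point): Tip of the counter's dark pointer, 42 mm from the knob's axis; it turns with knob and wheel. The counter stands beside the roller at its -y side on a carriage that a light spring (1 to 6 N) urges to +y: the passing board pushes it back about 3 mm, and wheel and fence hold the board's edges.
- tab_tip (a point): The place on the dial, 42 mm from its centre, to which the brass set tab on the rim points: the set length. The pointer tip must come here. The tab stays where it is.
- counter (a joint): Angle of knob and pointer (rad): 0 at the zero stop (bold tick, small pin), growing clockwise seen from above, to 6.1. Starts at 0.8 to 1.4: turn it back counter-clockwise; light friction, stays where left. The board's edge rolls it on by 1 rad per 47.7 mm fed outward (300 mm a turn), from about 20 mm before the leading end reaches the roller's crest.
- set_tab (a joint): Angle of the brass set tab on the same scale as counter (rad), 4.8 to 5.5 (229 to 263 mm).
- offcut_bin: Low open grey bin, 220 x 160 x 45 mm, under the overhang beyond the roller; leave it alone. Origin: centre of its underside.
- varnish_tin: Round tin, 70 mm wide, 85 mm high, standing beside the bed on the counter's side; leave it alone. Origin: centre of its underside.
- bearing: Steel bearing ring, 72 mm across, 18 mm high, lying beside the bed on the counter's side; leave it alone. Origin: centre of its underside.

How it is judged:
On the way, in this order (a step that is already met when the one before it is completed fails the run):
1. the counter is turned back to its zero stop before the board reaches its wheel (value of joint counter below 0.06 rad and x of lead_end in the frame of roller_top below -0.02 m), for 0.2 s.
2. the board is fed out past its balance point and the counter has counted it (x of lead_end in the frame of roller_top above 0.19 m and value of joint counter above 3.8 rad), for 0.1 s.
At the end, for the whole second after the job is handed in: Pointer tip within 5.5 mm of the set tab's point (6 mm of feed); board 195 to 265 mm beyond the roller, along the bed (0.06 rad, tail within 12 mm of the middle), flat (tilt under 0.035 rad, tail under 4 mm off the bed), still, and held by the fingers (over 0.8 N) (horizontal distance between pointer_tip and tab_tip below 0.0055 m and x of lead_end in the frame of roller_top between 0.195 and 0.265 m and y of tail_end in the frame of roller_top between -0.012 and 0.012 m and z of tail_end in the frame of roller_top below 0.009 m and angle between the x axis of lead_end and the x axis of roller_top, either way round below 0.06 rad and angle between lead_end's own z axis and vertical below 0.035 rad and contact force between the fingers and board above 0.8 N and linear speed of board below 0.01 m/s); the arm keeps its last pose, push and grip.
It fails at once if the board tips or is tilted by more than about 7 degrees (angle between lead_end's own z axis and vertical above 0.12 rad).
It fails at once if the counter is touched by the robot once the board is at its wheel (x of lead_end in the frame of roller_top above 0 m and contact force between the arm and carriage above 0.3 N).
It fails at once if a bystander is disturbed (moved more than 25 mm) (distance of any of offcut_bin, varnish_tin, bearing from where it was at the start of the episode above 0.025 m).
It also fails if it takes over 56 s, if anything falls off the work surface, if the arm or the gripper's body presses on something with over 40 N, if the wrist force passes 120 N, or if a joint passes its speed limit or range.

## Working session

There is one attempt and no reset: what is moved stays moved. The work goes in short steps, each a Python script; the robot and the scene stay as the last script left them, time stands still between calls to the robot, and variables do not carry over. Pictures are saved under pics/ and viewed, and the job is handed in when it is done.

```bash
ls; mkdir -p pics; python3 - <<'E'
from station import arm, snapshot, camera_info, ticket
import cv2
print(arm.read_time(),arm.read_tool_pos(),arm.read_eef_rot(),arm.read_opening())
for n in ("scene","side","wrist"):
    cv2.imwrite(f"pics/a_{n}.png",snapshot(n)); print(n,camera_info(n))
E
```

```text
pics
0.0 [0.1485804  0.63218567 0.30271235] [ 0.08049917  0.70249079 -0.08233603  0.70231571] 0.999221865972287
scene {'fx': 373.8873712206672, 'fy': 373.8873712206672, 'cx': 255.9847791704862, 'cy': 187.4897440957077, 'R': array([[-0.82426691,  0.56575284,  0.022534  ],
       [ 0.36063045,  0.55526564, -0.74941694],
       [-0.43649712, -0.60959314, -0.6617148 ]]), 't': array([ 0.48778792, -0.14911183,  1.33374179])}
side {'fx': 382.24254126968793, 'fy': 382.24254126968793, 'cx': 258.1567163757984, 'cy': 187.1036624729635, 'R': array([[ 0.93210607, -0.36191667,  0.01394993],
       [-0.23484353, -0.63325757, -0.73745059],
       [ 0.27572956,  0.68410612, -0.67525701]]), 't': array([-0.55155089,  0.23416473,  1.03494679])}
wrist {'fx': 340.3458993012549, 'fy': 340.3458993012549, 'cx': 255.2496359688186, 'cy': 188.79266854285584, 'T_tool_cam': array([[ 1.65288996e-03, -3.14352117e-01,  9.49305016e-01,
        -6.99393391e-02],
       [ 9.99998551e-01,  1.33694544e-04, -1.69688390e-03,
         2.06092610e-03],
       [ 4.06502147e-04,  9.49306446e-01,  3.14351883e-01,
        -8.07543109e-02],
       [ 0.00000000e+00,  0.00000000e+00,  0.00000000e+00,
         1.00000000e+00]])}
```

View pics/a_scene.png

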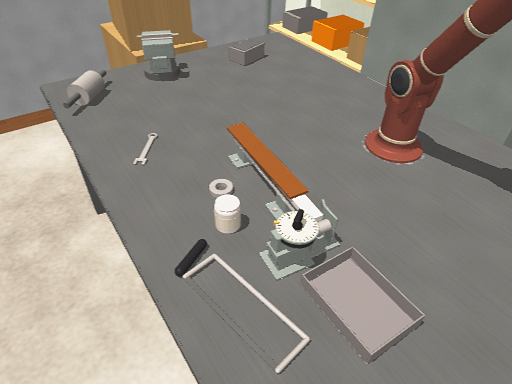

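View pics/a_side.png

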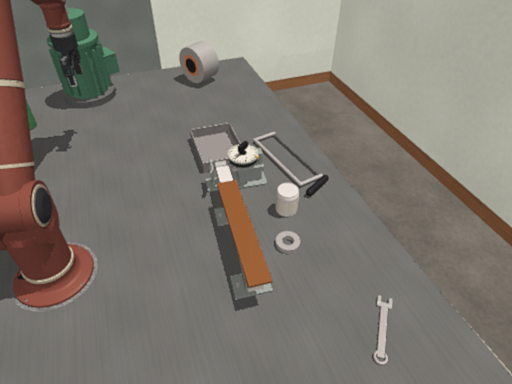

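View pics/a_wrist.png

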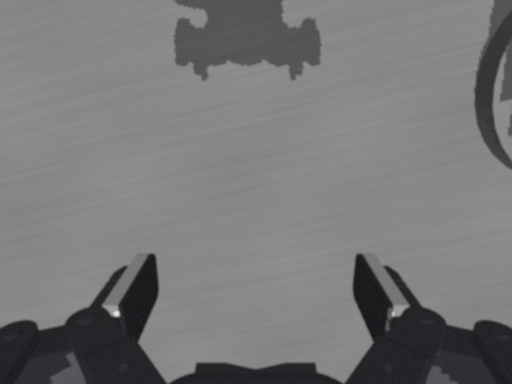

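The scene and side pictures show the brown board (scene about (235,128) to (300,195)), the white dial at (297,228) in scene and (244,154) in side, the bin beyond it, and the tin and bearing on the counter's side. Next I measure the board and dial.

```bash
cat > h.py <<'E'
import numpy as np, cv2
from station import arm, snapshot, camera_info, ticket
from scipy.spatial.transform import Rotation as Ro
def cam(n,pos=None,rot=None):
    c=camera_info(n)
    if n=="wrist":
        T=np.eye(4);T[:3,:3]=Ro.from_quat(rot).as_matrix();T[:3,3]=pos
        W=T@c["T_tool_cam"]; R=W[:3,:3].T; t=-R@W[:3,3]
    else: R,t=c["R"],c["t"]
    return dict(K=np.array([[c["fx"],0,c["cx"]],[0,c["fy"],c["cy"]],[0,0,1]]),R=np.array(R),t=np.array(t))
def shot(n):
    p,r=(arm.read_tool_pos(),arm.read_eef_rot()) if n=="wrist" else (None,None)
    return snapshot(n),cam(n,p,r)
def cast(c,uv,z):
    uv=np.atleast_2d(uv).astype(float)
    d=(np.linalg.inv(c["K"])@np.c_[uv,np.ones(len(uv))].T).T@c["R"]
    o=-c["R"].T@c["t"]
    return o+d*((z-o[2])/d[:,2])[:,None]
def proj(c,X):
    x=(c["R"]@np.atleast_2d(X).T).T+c["t"]; x=x@c["K"].T
    return x[:,:2]/x[:,2:]
def tri(c1,u1,c2,u2):
    X=cv2.triangulatePoints(c1["K"]@np.c_[c1["R"],c1["t"]],c2["K"]@np.c_[c2["R"],c2["t"]],np.array(u1,float).reshape(2,1),np.array(u2,float).reshape(2,1))
    return (X[:3]/X[3]).ravel()
def brown(im):
    h=cv2.cvtColor(im,cv2.COLOR_BGR2HSV)
    return cv2.inRange(h,(4,140,60),(16,255,255))
def biggest(m,roi=None):
    cs,_=cv2.findContours(m,cv2.RETR_EXTERNAL,cv2.CHAIN_APPROX_NONE)
    return max(cs,key=cv2.contourArea)
E
python3 - <<'E'
from h import *
ims={n:cv2.imread(f"pics/a_{n}.png") for n in("scene","side")}
cs={n:cam(n) for n in ims}
box={"scene":(200,110,330,280),"side":(190,120,290,310)}
for n in ims:
    x0,y0,x1,y1=box[n]; im=ims[n].copy(); m=np.zeros(im.shape[:2],np.uint8)
    m[y0:y1,x0:x1]=brown(im)[y0:y1,x0:x1]
    k=biggest(m)[:,0,:]
    P=cast(cs[n],k,0.1)[:,:2]
    r=cv2.minAreaRect((P*1000).astype(np.float32)); print(n,"board",r, cv2.boxPoints(r).round().tolist())
    c=im[y0-5:y1,x0-15:x1+25]
    cv2.imwrite(f"pics/b_{n}.png",cv2.resize(im[130:290,180:340] if n=="scene" else im[120:250,180:310],None,fx=4.5 if n=="side" else 3.7,fy=4.5 if n=="side" else 3.7,interpolation=cv2.INTER_CUBIC))
    h=cv2.cvtColor(im,cv2.COLOR_BGR2HSV); w=cv2.inRange(h,(0,0,200),(179,60,255))
    b={"scene":(265,205,325,250),"side":(220,140,270,170)}[n]
    mm=np.zeros_like(w);mm[b[1]:b[3],b[0]:b[2]]=w[b[1]:b[3],b[0]:b[2]]
    ys,xs=np.nonzero(mm);hull=cv2.convexHull(biggest(mm));print("dial",cv2.fitEllipse(hull))
E
```

```text
scene board ((505.7837219238281, -93.27999877929688), (383.53607177734375, 63.70513153076172), 84.56233978271484) [[456.0, -281.0], [519.0, -287.0], [556.0, 95.0], [492.0, 101.0]]
dial ((300.29339599609375, 223.0045623779297), (37.34025192260742, 49.10231399536133), 77.58597564697266)
side board ((501.03973388671875, -99.72908020019531), (378.1907043457031, 59.34581756591797), 84.5502700805664) [[454.0, -285.0], [513.0, -291.0], [549.0, 86.0], [489.0, 91.0]]
dial ((242.544677734375, 153.0654754638672), (17.759384155273438, 29.284862518310547), 87.26070404052734)
```

```bash
ls pics
```

```text
a_scene.png
a_side.png
a_wrist.png
b_scene.png
b_side.png
```

View pics/b_scene.png

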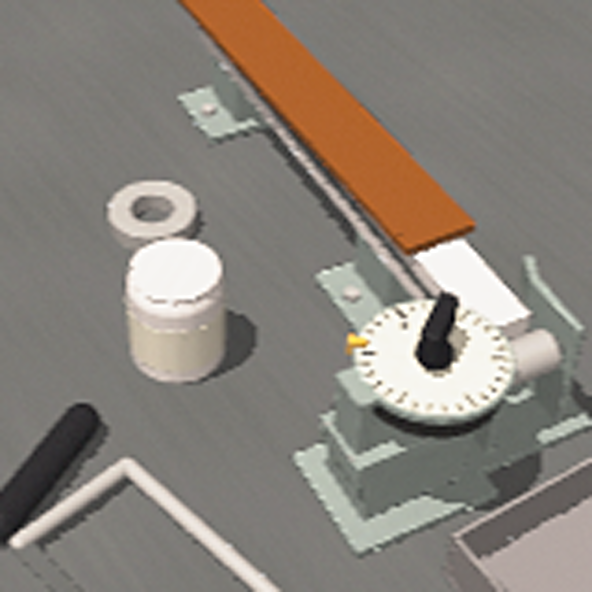

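View pics/b_side.png

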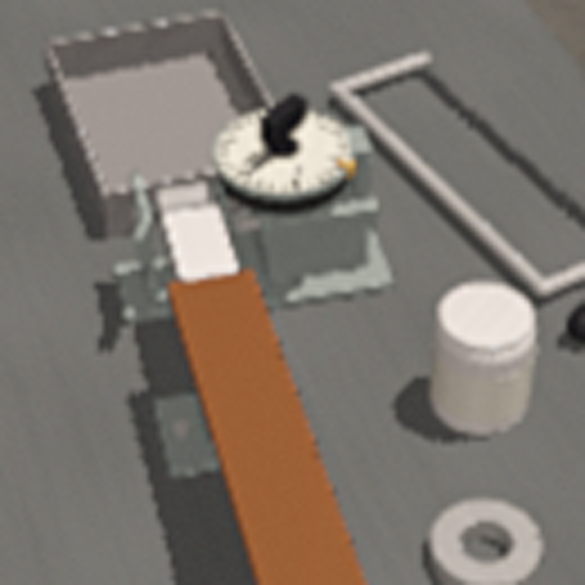

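```bash
python3 - <<'E'
from h import *
a,b=cam("scene"),cam("side")
# dial centres (from zoomed pictures)
u1=np.array([435/3.7+180,358/3.7+130]); u2=np.array([284/4.5+180,153/4.5+120])
X=tri(a,u1,b,u2);print("dial",X,proj(a,X)-u1,proj(b,X)-u2)
# knob pointer-end top / roller
print("white cover/roller z.09", cast(a,[[540/3.7+180,350/3.7+130]],.09),cast(b,[[183/4.5+180,195/4.5+120]],.09))
print("tin",cast(a,[[175/3.7+180,270/3.7+130]],.085), "bearing",cast(a,[[152/3.7+180,208/3.7+130]],.018))
q=arm.read_eef_rot();print(Ro.from_quat(q).as_matrix().round(3))
# tool down with jaw axis along world x, camera side options
for s in (1,-1):
  Y=np.array([s,0,0.]);xx=np.array([0,0,-1.]);M=np.c_[xx,Y,np.cross(xx,Y)]
  q=Ro.from_matrix(M).as_quat()
  print(s,M[:,2],arm.ik([X[0],X[1]-s*.0,0.4],q),arm.ik([.49,-.25,.15],q))
E
```

```text
dial [0.60831885 0.18910837 0.10992126] [[-0.87368948  0.19265552]] [[-0.58698922 -0.17580719]]
white cover/roller z.09 [[0.53012473 0.20928117 0.09      ]] [[0.53261737 0.19032093 0.09      ]]
tin [[0.68984112 0.00769667 0.085     ]] bearing [[ 0.63329076 -0.12535208  0.018     ]]
[[-0.     0.229  0.974]
 [-0.002  0.974 -0.229]
 [-1.    -0.002  0.   ]]
1 [ 0. -1.  0.] [-0.60494859  0.56164445  0.49034727  1.31732126 -0.26149966  1.32578648
 -0.11575   ] [ 0.13017789  0.71082618  0.48033426  1.88505532 -0.50774558  0.6688388
  0.91782802]
-1 [0. 1. 0.] [-0.14469712  0.54698968 -0.34323453  1.2998579   0.18145599  1.32500153
  2.65602698] [-0.18407485  0.96850188  1.13066698  1.89417568 -1.05205345  1.0322158
 -1.71642899]
```

```bash
cat >> h.py <<'E'
def quat(yaw):
    "tool down; jaw axis (tool y) at world angle yaw"
    x=np.array([0,0,-1.]);y=np.array([np.cos(yaw),np.sin(yaw),0])
    return Ro.from_matrix(np.c_[x,y,np.cross(x,y)]).as_quat()
E
python3 - <<'E'
from h import *
arm.movep([.57,.14,.40],quat(0))
im,c=shot("wrist");cv2.imwrite("pics/w1.png",im);np.savez("w1.npz",**c)
print(arm.read_time(),arm.read_tool_pos())
cv2.imwrite("pics/w1z.png",cv2.resize(im,(800,600),interpolation=cv2.INTER_CUBIC))
E
```

```text
2.5333 [0.5697182  0.14159271 0.39963123]
```

View pics/w1z.png

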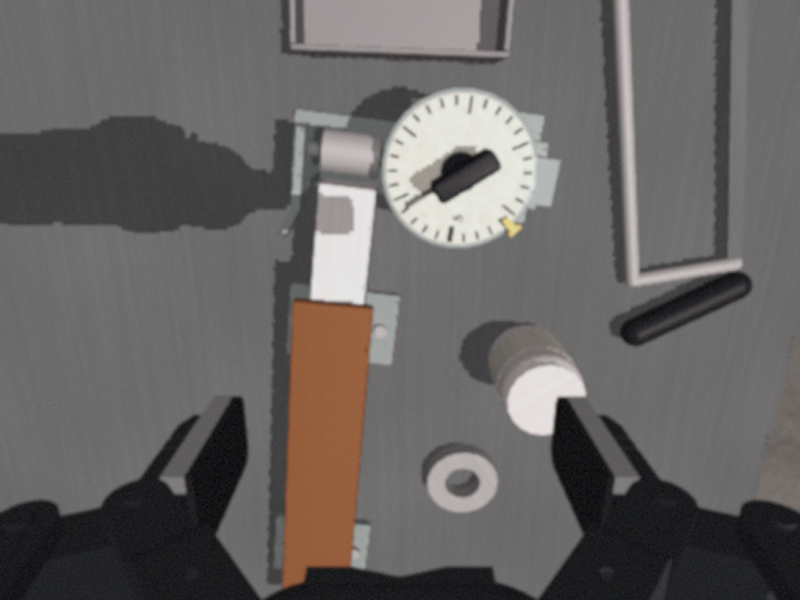

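```bash
python3 - <<'E'
from h import *
im=cv2.imread("pics/w1.png");c=dict(np.load("w1.npz"))
h=cv2.cvtColor(im,cv2.COLOR_BGR2HSV)
def sub(m,b):
    o=np.zeros_like(m);o[b[1]:b[3],b[0]:b[2]]=m[b[1]:b[3],b[0]:b[2]];return o
s=1.5625
w=sub(cv2.inRange(h,(0,0,185),(60,60,255)),[int(v/s) for v in(375,75,550,255)])
hull=cv2.convexHull(biggest(w))[:,0,:];print("ell",cv2.fitEllipse(hull))
for z in (.11,.12,.13,.14,.15):
    P=cast(c,hull,z)[:,:2]*1000
    e=cv2.fitEllipse(P.astype(np.float32));print(z,e)
    if z>.1:
      for n,uv in dict(bold=(451,233),pin=(458,217),ptr=(405,207),tab=(507,220)).items():
        d=cast(c,np.array([uv])/s,z)[0,:2]*1000-e[0];print("  ",n,d.round(1),np.degrees(np.arctan2(d[1],d[0])).round(1),end="")
      print()
# bed: white strip
m=sub(cv2.inRange(h,(0,0,190),(179,40,255)),[int(v/s) for v in(300,180,385,300)])
k=biggest(m)[:,0,:];P=cast(c,k,.09)[:,:2]*1000;print("strip",cv2.minAreaRect(P.astype(np.float32)))
b=brown(im);k=biggest(b)[:,0,:];P=cast(c,k,.1)[:,:2]*1000
k2=k[(k[:,1]>200)&(k[:,1]<320)]
for nm,sel in(("L",lambda k:k[:,0]<205),("R",lambda k:k[:,0]>205)):
    q=cast(c,k2[sel(k2)],.1)[:,:2]*1000;l=cv2.fitLine(q.astype(np.float32),cv2.DIST_HUBER,0,.01,.01).ravel();print("board",nm,l,np.degrees(np.arctan2(l[1],l[0])))
print("lead corners",cast(c,np.array([[293,299],[372,306]])/s,.1))
# roller 4 corners at z=.091-ish
print("roller",cast(c,np.array([[318,152],[376,152],[318,131],[318,172],[376,134],[376,175]])/s,.08))
E
python3 - <<'E'
import cv2
im=cv2.imread("pics/w1.png")
cv2.imwrite("pics/w1c.png",cv2.resize(im[50:210,170:360],None,fx=4,fy=3.7,interpolation=cv2.INTER_CUBIC)[:, :800])
E
```

```text
ell ((294.3102111816406, 107.25514221191406), (95.90813446044922, 99.9465103149414), 30.664331436157227)
0.11 ((609.929443359375, 191.56590270996094), (99.73456573486328, 100.0217514038086), 92.0735092163086)
   bold [ -4.4 -41.6] -96.0   pin [  0.  -30.5] -90.0   ptr [-36.  -23.8] -146.5   tab [ 33.4 -32.5] -44.2
0.12 ((608.816162109375, 192.47930908203125), (96.9609603881836, 97.24017333984375), 92.07323455810547)
   bold [ -4.3 -40.4] -96.0   pin [  0.  -29.7] -90.0   ptr [-35.  -23.2] -146.5   tab [ 32.5 -31.6] -44.2
0.13 ((607.7029418945312, 193.39273071289062), (94.1873779296875, 94.45860290527344), 92.07471466064453)
   bold [ -4.1 -39.3] -96.0   pin [  0.  -28.8] -90.0   ptr [-34.  -22.5] -146.5   tab [ 31.6 -30.7] -44.2
0.14 ((606.5897216796875, 194.30613708496094), (91.41378021240234, 91.677001953125), 92.07405090332031)
   bold [ -4.  -38.1] -96.0   pin [  0. -28.] -90.0   ptr [-33.  -21.9] -146.5   tab [ 30.6 -29.8] -44.2
0.15 ((605.4764404296875, 195.2195587158203), (88.64019012451172, 88.89541625976562), 92.07559967041016)
   bold [ -3.9 -36.9] -96.0   pin [  0.  -27.1] -90.0   ptr [-32.  -21.2] -146.5   tab [ 29.7 -28.9] -44.2
strip ((528.1015014648438, 136.3896484375), (85.53719329833984, 39.50292205810547), 83.13488006591797)
board L [ 9.8666765e-02  9.9512053e-01  4.8162674e+02 -1.7866854e+01] 84.33759
board R [9.2088893e-02 9.9575078e-01 5.4045386e+02 7.7995811e+00] 84.7162
lead corners [[0.49219162 0.09845228 0.1       ]
 [0.55012494 0.0931678  0.1       ]]
roller [[0.51232195 0.20175227 0.08      ]
 [0.5534302  0.20186057 0.08      ]
 [0.51296622 0.21597985 0.08      ]
 [0.51169377 0.18788023 0.08      ]
 [0.55356377 0.21407413 0.08      ]
 [0.55325547 0.18588291 0.08      ]]
```

View pics/w1c.png

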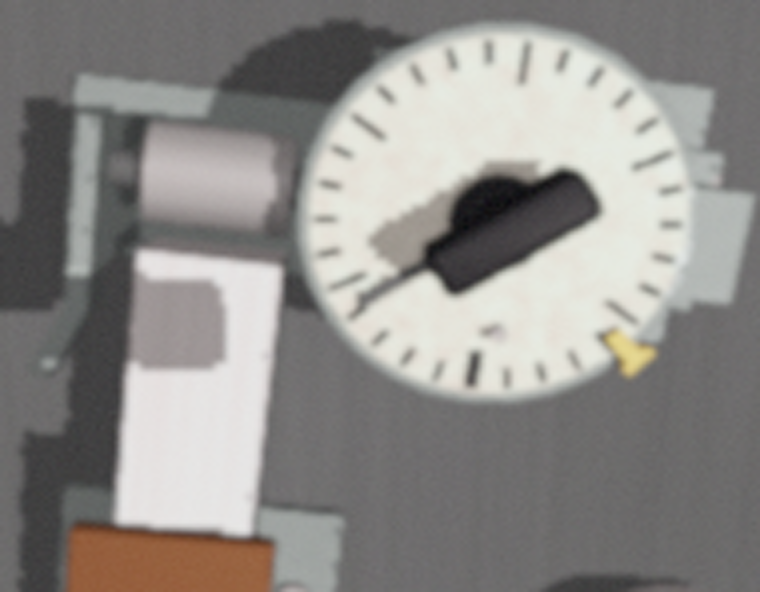

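```bash
python3 - <<'E'
from h import *
im=cv2.imread("pics/w1.png");c=dict(np.load("w1.npz"))
h=cv2.cvtColor(im,cv2.COLOR_BGR2HSV)
g=cv2.cvtColor(im,cv2.COLOR_BGR2GRAY)
m=np.zeros_like(g);m[85:135,255:330]=(g[85:135,255:330]<75)*255
m=cv2.morphologyEx(m,cv2.MORPH_OPEN,np.ones((3,3)))
k=biggest(m);r=cv2.minAreaRect(k);print("bar px",r)
top=np.array([[440,255],[575,175],[600,205],[455,292]])/[4,3.7]+[170,50]
print("top quad px",top.mean(0))
for z in(.10,.11,.12):
    d=cast(c,[[294.3,107.25]],z)[0]; t=cast(c,top,z+.039); print(z,d,t.mean(0),np.linalg.norm(t[0]-t[1])*1e3)
    dd=t[0]-t[1];print(np.degrees(np.arctan2(dd[1],dd[0])), np.degrees(np.arctan2(*(t[3]-t[2])[[1,0]])))
# strip edges
mk=np.zeros_like(g);mk[115:190,195:245]=(g[115:190,195:245]>165)*255
E=[]
for v in range(140,184,2):
    row=cv2.GaussianBlur(g,(3,3),0)[v,195:248].astype(float);d=np.diff(row)
    E.append((195+d[:25].argmax()+.5 if 1 else 0,195+25+d[25:].argmin()+.5,v))
E=np.array(E);
for i,n in((0,"L"),(1,"R")):
    P=cast(c,E[:,[i,2]],.09)[:,:2]*1e3;l=cv2.fitLine(P.astype(np.float32),cv2.DIST_HUBER,0,.01,.01).ravel();print(n,l,np.degrees(np.arctan2(l[1],l[0])), "x@y136",l[2]+(136-l[3])*l[0]/l[1])
a,b=cam("scene"),cam("side")
S=cv2.imread("pics/a_scene.png");D=cv2.imread("pics/a_side.png")
cv2.imwrite("pics/sd.png",cv2.resize(D[260:310,210:290],None,fx=8,fy=8,interpolation=cv2.INTER_CUBIC))
E
```

```text
bar px ((294.73077392578125, 108.84614562988281), (22.742706298828125, 44.65336227416992), 56.30992889404297)
top quad px [299.375      112.63513514]
0.1 [0.61103291 0.19294724 0.1       ] [0.61156329 0.1911476  0.139     ] 37.119664714551675
-147.17732799155144 -146.54316801248817
0.11 [0.60991993 0.19379856 0.11      ] [0.61030296 0.1921538  0.149     ] 35.99682028530653
-147.17732799155144 -146.54316801248808
0.12 [0.60880695 0.19464988 0.12      ] [0.60904264 0.19315999 0.159     ] 34.87397585606139
-147.17732799155146 -146.5431680124881
L [1.2406695e-01 9.9227387e-01 5.0660693e+02 1.3160649e+02] 82.873116 x@y136 507.15628
R [1.1994023e-01 9.9278110e-01 5.4764697e+02 1.3172147e+02] 83.11134 x@y136 548.1639
```

View pics/sd.png

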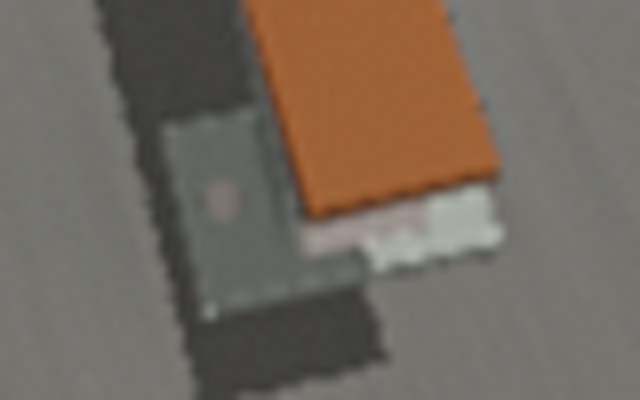

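```bash
python3 - <<'E'
from h import *
c=dict(np.load("w1.npz"));a,b=cam("scene"),cam("side")
w,s,d=(327.5,144.6),(276.2,222.7),(257.3,156.7)
print(tri(c,w,a,s),tri(c,w,b,d),tri(a,s,b,d))
w=np.array([294.3,107.25])
# rim left/right extremes
print(np.linalg.norm(np.diff(cast(c,np.array([[298,212],[693,212]])/[4,3.7]+[170,50],.115),axis=0)))
for z in(.191,.197):
  for y in(-57,-7,-2): print(y,arm.ik([.6095,.1925,z],quat(np.radians(y))))
E
```

```text
[0.6451224  0.15665966 0.11723582] [0.64690843 0.15528433 0.11216642] [0.6450012  0.15408913 0.11424152]
0.10039905654986375
-57 [-0.68627623  0.79259402  0.62356413  1.59469093 -0.54369515  0.93383657
 -0.86839389]
-7 [-0.5932774   0.75326999  0.4452037   1.59147578 -0.39004282  0.88627479
 -0.12618857]
-2 [-0.58386924  0.75021657  0.42786315  1.59114494 -0.37496431  0.8826679
 -0.05183225]
-57 [-0.68917932  0.78616989  0.62930252  1.5897657  -0.53953256  0.94543232
 -0.87176168]
-7 [-0.59538858  0.7463739   0.44906105  1.58652516 -0.38641996  0.89805178
 -0.12920992]
-2 [-0.58588334  0.7432845   0.43152166  1.58619097 -0.3714058   0.89446382
 -0.05480697]
```

```bash
python3 - <<'E'
from h import *
p=[.6095,.192]
R=np.radians
arm.movep([*p,.26],quat(R(-57)))
arm.line_to([*p,.197],.1)
print(arm.read_ft_force(),arm.read_time())
arm.move_gripper(0.1,20)
print("open",arm.read_opening(),arm.read_ft_force(),arm.read_tool_pos(),arm.read_time())
E
```

```text
[ 0.84063978 -0.39608192  0.17646266] 4.15
open 0.15751416681881678 [ 1.40773934 -0.65996871 -0.24273741] [0.61004988 0.19149837 0.19728256] 4.8
```

```bash
python3 - <<'E'
from h import *
p=[.6095,.192,.197]
for y in(-45,-33,-21,-12,-9,-6,-4,-2,0,1.5):
    arm.movep(p,quat(np.radians(y)))
    t=arm.read_wrist_torque();print(y,t.round(3),arm.read_ft_force().round(1),arm.read_opening())
    if abs(t[2])>.5: break
im=snapshot("side");print(arm.read_time())
cv2.imwrite("pics/k1.png",cv2.resize(im[120:250,180:310],None,fx=4.5,fy=4.5,interpolation=cv2.INTER_CUBIC))
E
```

```text
-45 [-0.162 -0.242 -0.006] [ 1.1 -1.   1.6] 0.155333378183234
-33 [-0.118 -0.155  0.021] [ 2.1 -1.2  1.9] 0.16072466804047852
-21 [-0.092  0.041  0.012] [-0.6 -1.2  2.3] 0.15971592897644316
-12 [-0.105  0.208 -0.002] [-0.5 -0.1  4. ] 0.15683854675584644
-9 [-0.126  0.263 -0.01 ] [-1.  -0.7  4.9] 0.15656198299447105
-6 [-0.077  0.299 -0.393] [-1.7  0.3  4.5] 0.15603761030763377
-4 [ 0.002  0.305 -1.002] [-1.7  0.6  5.8] 0.15931122293235953
6.7
```

View pics/k1.png

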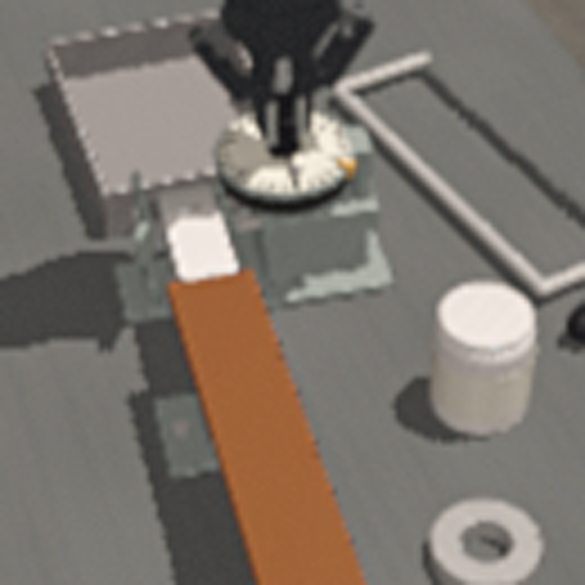

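The gripper stands on the knob, and the torque rise at a jaw yaw of about -7° shows the stop. I release it, rise and check.

```bash
python3 - <<'E'
from h import *
arm.move_gripper(0.75)
q=arm.read_eef_rot();p=arm.read_tool_pos()
arm.line_to([p[0],p[1],.27],.15)
arm.movep([.57,.14,.36],quat(np.radians(-7)))
im,c=shot("wrist");cv2.imwrite("pics/w2.png",im);np.savez("w2.npz",**c)
arm.movep([.505,-.25,.36],quat(np.radians(-6)))
im2,c2=shot("wrist");cv2.imwrite("pics/w3.png",im2);np.savez("w3.npz",**c2)
print(arm.read_time())
cv2.imwrite("pics/w2c.png",cv2.resize(im[30:220,170:360],None,fx=3,fy=3,interpolation=cv2.INTER_CUBIC))
cv2.imwrite("pics/w3z.png",cv2.resize(im2,(800,600),interpolation=cv2.INTER_CUBIC))
E
```

```text
9.95
```

View pics/w2c.png

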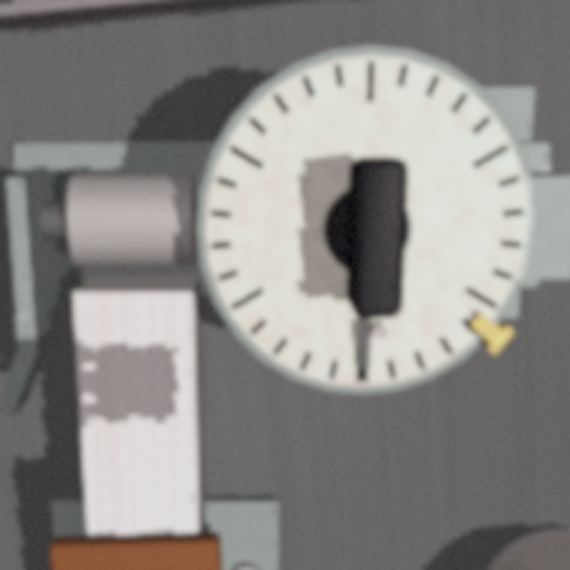

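View pics/w3z.png

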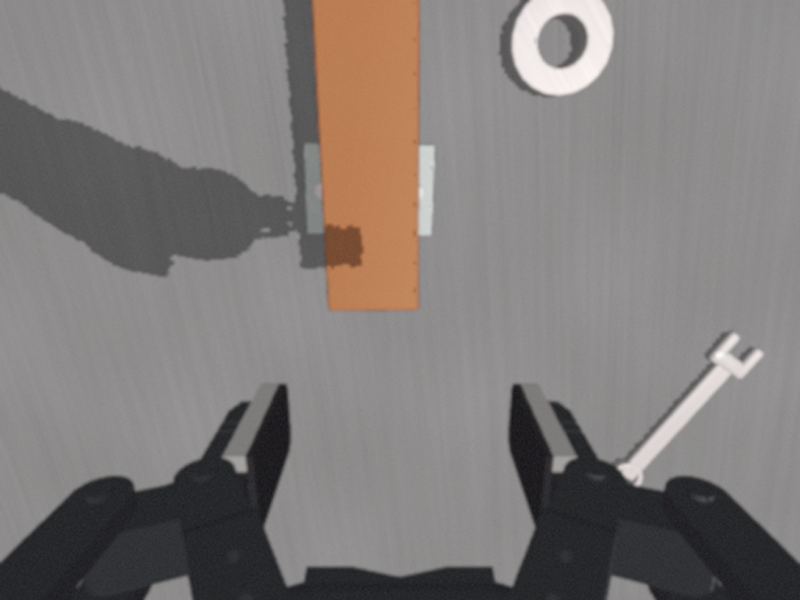

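```bash
python3 - <<'E'
from h import *
im=cv2.imread("pics/w2.png");c=dict(np.load("w2.npz"))
h=cv2.cvtColor(im,cv2.COLOR_BGR2HSV);g=cv2.cvtColor(im,cv2.COLOR_BGR2GRAY)
z=.114
def cw(p): return np.array(p,float)/3+[170,30]
T=dict(t0=(361,378),t50=(248,298),t100=(247,156),t150=(371,82),t200=(491,155),t250=(482,298))
P={k:cast(c,[cw(v)],z)[0,:2]*1e3 for k,v in T.items()}
ctr=np.mean([(P["t0"]+P["t150"])/2,(P["t50"]+P["t200"])/2,(P["t100"]+P["t250"])/2],0);print("ctr",ctr)
for k,v in P.items(): d=v-ctr;print(k,np.hypot(*d).round(1),np.degrees(np.arctan2(d[1],d[0])).round(1))
m=np.zeros_like(g);y=cv2.inRange(h,(18,80,120),(35,255,255));m[100:160,310:350]=y[100:160,310:350]
k=biggest(m)[:,0,:];Q=cast(c,k,z)[:,:2]*1e3-ctr;r=np.hypot(*Q.T);print("tab r",r.min(),r.max());
mm=cv2.moments(m,True);d=cast(c,[[mm["m10"]/mm["m00"],mm["m01"]/mm["m00"]]],z)[0,:2]*1e3-ctr
print("tab centroid ang",np.degrees(np.arctan2(d[1],d[0])),"tip ang",np.degrees(np.arctan2(*Q[r.argmin()][::-1])))
print("roller edges", cast(c,[cw((65,220)),cw((175,220)),cw((120,178)),cw((120,262))],.085)*1e3)
print("strip corner", cast(c,[cw((72,291)),cw((196,291)),cw((87,530)),cw((200,535))],.09)*1e3)
im=cv2.imread("pics/w3.png");c=dict(np.load("w3.npz"))
k=biggest(brown(im))[:,0,:]
k2=k[(k[:,1]>10)&(k[:,1]<185)]
for nm,s in(("L",k2[:,0]<235),("R",k2[:,0]>235)):
    q=cast(c,k2[s],.1)[:,:2]*1e3;l=cv2.fitLine(q.astype(np.float32),cv2.DIST_HUBER,0,.01,.01).ravel();print("board",nm,l,np.degrees(np.arctan2(l[1],l[0])))
print("tail corners",cast(c,np.array([[329,310],[418,310]])/1.5625,.1))
print(camera_info("wrist")["T_tool_cam"][:3,3])
E
```

```text
ctr [609.39160116 191.21517767]
t0 45.2 -97.3
t50 41.1 -157.7
t100 42.0 142.0
t150 42.0 83.2
t200 42.1 24.3
t250 41.4 -36.1
tab r 42.9979107965462 55.613215650962495
tab centroid ang -44.753505438430885 tip ang -46.29833508177169
roller edges [[514.1892567  204.07300634  85.        ]
 [550.02969757 199.64001572  85.        ]
 [534.28756746 214.93035051  85.        ]
 [529.8775584  188.44850104  85.        ]]
strip corner [[513.30078476 181.55878403  90.        ]
 [553.98311883 176.52955234  90.        ]
 [503.43604021  97.40890358  90.        ]
 [543.17560265  90.57559463  90.        ]]
board L [ 1.3464248e-03 -9.9999911e-01  4.8029889e+02 -1.9881982e+02] -89.92285Traceback (most recent call last):
  File "<stdin>", line 20, in <module>
cv2.error: OpenCV(4.12.0) /io/opencv/modules/imgproc/src/linefit.cpp:50: error: (-215:Assertion failed) count > 0 in function 'fitLine2D_wods'
```

```bash
python3 - <<'E'
from h import *
im=cv2.imread("pics/w3.png");c=dict(np.load("w3.npz"))
h=cv2.cvtColor(im,cv2.COLOR_BGR2HSV)
b=cv2.inRange(h,(4,90,50),(20,255,255));k=biggest(b)[:,0,:];print(cv2.boundingRect(k))
k2=k[(k[:,1]>5)&(k[:,1]<185)]
u=np.array([np.cos(np.radians(83.05)),np.sin(np.radians(83.05))]);n=np.array([-u[1],u[0]]);o=np.array([536.3,200.9])
for nm,s in(("L",k2[:,0]<235),("R",k2[:,0]>235)):
    q=cast(c,k2[s],.1)[:,:2]*1e3;l=cv2.fitLine(q.astype(np.float32),cv2.DIST_HUBER,0,.01,.01).ravel();print("board",nm,l,np.degrees(np.arctan(l[1]/l[0])),"y",(l[2:]-o)@n,"x",(l[2:]-o)@u)
q=cast(c,np.array([[329,310],[418,310]])/1.5625,.1)[:,:2]*1e3
print("tail",q,(q-o)@u,(q-o)@n)
c1=dict(np.load("w1.npz"));q=cast(c1,np.array([[293,299],[372,306]])/1.5625,.1)[:,:2]*1e3
print("lead",q,(q-o)@u,(q-o)@n)
E
```

```text
(199, 0, 69, 199)
board L [ 8.9200228e-02  9.9601370e-01  4.6567966e+02 -1.8001048e+02] 84.88239 y 24.01007014000744 x -386.65688313755
board R [ 9.0908207e-02  9.9585927e-01  5.2531152e+02 -1.6800185e+02] 84.784134 y -33.73054611313123 x -367.520841707741
tail [[ 456.71292533 -280.23747462]
 [ 515.05925284 -286.20021352]] [-487.2324222  -486.09125896] [ 20.78313492 -37.85598117]
lead [[492.19161982  98.45228131]
 [550.12494458  93.16779841]] [-107.03219801 -105.26773715] [ 31.38778195 -26.75929498]
```

```bash
cat >> h.py <<'E'
BA=83.05
U=np.array([np.cos(np.radians(BA)),np.sin(np.radians(BA))]);N=np.array([-U[1],U[0]]);O=np.array([.5363,.2009])
def w(x,y,z): return [*(O+x*U+y*N),z]
def bxy(p): d=np.array(p[:2])-O;return np.array([d@U,d@N])
E
python3 - <<'E'
from h import *
R=np.radians
arm.move_gripper(1.0)
arm.movep(w(-.4516,-.0075,.22),quat(R(84.75-90)))
arm.line_to(w(-.4516,-.0075,.144),.1)
print(arm.read_ft_force().round(2))
arm.move_gripper(0.5,60)
print("open",arm.read_opening(),arm.read_ft_force().round(2),arm.read_wrist_torque().round(2),bxy(arm.read_tool_pos()),arm.read_time())
cv2.imwrite("pics/g1.png",cv2.resize(snapshot("side")[130:330,180:320],None,fx=3,fy=3))
cv2.imwrite("pics/g1w.png",snapshot("wrist"))
E
```

```text
[-0.61  0.28  0.34]
open 0.6897222497606679 [-1.33 -0.19  5.52] [0.15 0.26 0.12] [-0.45178284 -0.00773317] 12.1833
```

View pics/g1.png

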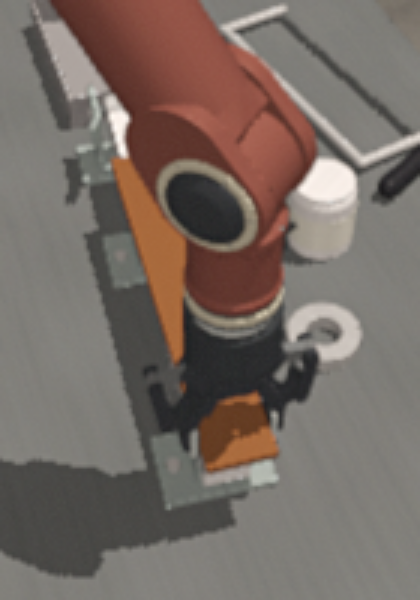

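View pics/g1w.png

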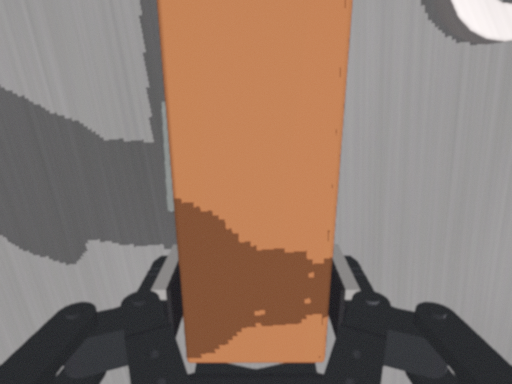

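```bash
python3 - <<'E'
from h import *
R=np.radians
arm.line_to(w(-.445,-.0005,.144),.04,ori=quat(R(BA-90)))
print(arm.read_ft_force().round(2),arm.read_wrist_torque().round(2))
arm.line_to(w(-.420,-.0005,.144),.08)
print(arm.read_ft_force().round(2),arm.read_wrist_torque().round(2),bxy(arm.read_tool_pos()),arm.read_tool_pos()[2])
im=snapshot("scene");cv2.imwrite("pics/s2.png",im)
cv2.imwrite("pics/s2c.png",cv2.resize(im[140:260,220:360],None,fx=5,fy=5,interpolation=cv2.INTER_CUBIC))
print(arm.read_time())
E
```

```text
[ 0.15 -3.06  6.62] [-0.72  0.14 -0.35]
[ 0.36 -3.09  8.33] [-0.53  0.18  0.1 ] [-0.42079824 -0.00095444] 0.14500311180288333
13.1833
```

View pics/s2c.png

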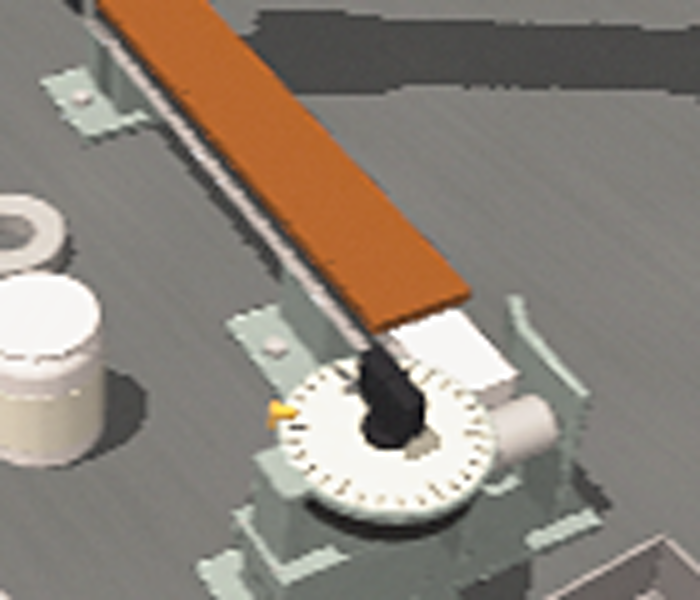

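```bash
python3 - <<'E'
from h import *
a=cam("scene");im=cv2.imread("pics/s2.png")
m=brown(im);
for nm,im2 in(("old",cv2.imread("pics/a_scene.png")),("new",im)):
    m=np.zeros(im2.shape[:2],np.uint8);m[110:215,225:330]=brown(im2)[110:215,225:330]
    k=biggest(m)[:,0,:];P=cast(a,k,.1)[:,:2]*1e3
    B=np.array([(p/1e3-O) for p in P]);bx=B@U;by=B@N
    for nm2,lo,hi in(("front",bx.max()-.09,bx.max()-.02),("mid",bx.max()-.2,bx.max()-.1)):
        s=(bx>lo)&(bx<hi);f=by[s];md=f.mean()
        L=np.polyfit(bx[s][f>md]*1e3,f[f>md]*1e3,1);Rr=np.polyfit(bx[s][f<md]*1e3,f[f<md]*1e3,1);x=(lo+hi)/2*1e3
        print(nm,nm2,"xmax",bx.max()*1e3,"yL",np.polyval(L,x),"yR",np.polyval(Rr,x),"slopes",L[0],Rr[0])
E
```

```text
old front xmax -103.81026708529924 yL 28.853391000221187 yR -30.68802675716802 slopes 0.040582176218069976 0.022528291649587497
old mid xmax -103.81026708529924 yL 26.53810112387446 yR -34.552047137142026 slopes 0.0027777648714629568 0.02820345836315215
new front xmax -73.15438309035433 yL 26.862969229720694 yR -33.81723311209707 slopes -0.00283549318622629 -0.00228926934063178
new mid xmax -73.15438309035433 yL 27.114019637813065 yR -33.61913916330411 slopes 0.006168349332673743 -0.010234310555173482
```

```bash
python3 - <<'E'
from h import *
for x in(-.40,-.375,-.355,-.335,-.31):
    arm.line_to(w(x,.0005,.144),.08)
    print(x,arm.read_ft_force().round(2),arm.read_wrist_torque().round(2),bxy(arm.read_tool_pos()).round(4),arm.read_tool_pos()[2].round(4),round(arm.read_opening(),3))
    if np.hypot(*arm.read_ft_force()[:2])>20: break
im=snapshot("scene");cv2.imwrite("pics/s3.png",im)
cv2.imwrite("pics/s3c.png",cv2.resize(im[140:260,220:360],None,fx=5,fy=5,interpolation=cv2.INTER_CUBIC))
print(arm.read_time())
E
```

```text
-0.4 [ 0.4  -3.79  7.84] [-0.54  0.1   0.06] [-0.4008  0.    ] 0.145 0.687
-0.375 [ 0.14 -2.53  8.46] [-0.58  0.16  0.1 ] [-0.3759  0.    ] 0.145 0.688
-0.355 [-0.95 -5.36  8.59] [-0.77  0.26  0.32] [-0.3564  0.0004] 0.145 0.693
-0.335 [-0.66 -2.89  9.2 ] [-0.7   0.2   0.27] [-0.3362  0.0005] 0.145 0.685
-0.31 [-0.93 -3.1   9.83] [-0.57  0.28  0.25] [-0.3109  0.0004] 0.145 0.688
15.35
```

View pics/s3c.png

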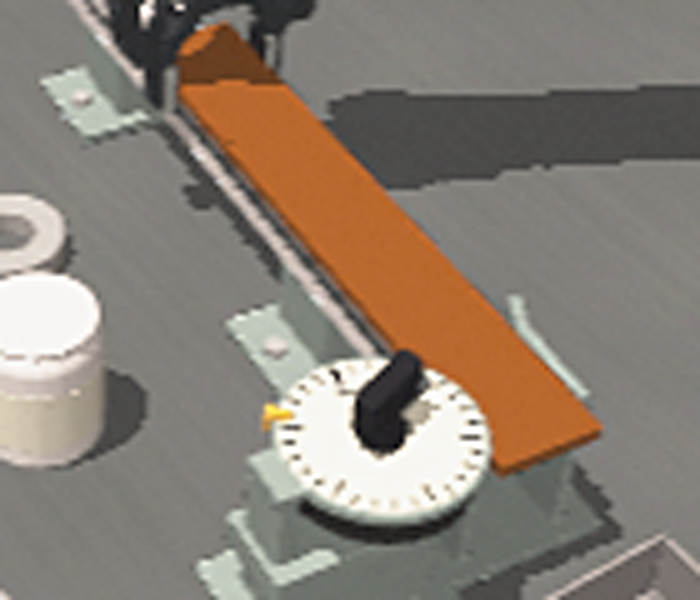

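```bash
python3 - <<'E'
from h import *
for x in(-.28,-.24,-.20,-.17,-.14,-.125):
    arm.line_to(w(x,.0005,.144),.08)
    f=arm.read_ft_force()
    print(x,f.round(2),arm.read_wrist_torque().round(2),bxy(arm.read_tool_pos()).round(4),arm.read_tool_pos()[2].round(4),round(arm.read_opening(),3))
    if np.hypot(*f[:2])>20: break
for n,b in(("scene",(140,260,220,360)),("side",(110,210,180,300))):
    im=snapshot(n);cv2.imwrite(f"pics/4{n}.png",im)
    cv2.imwrite(f"pics/4{n}c.png",cv2.resize(im[b[0]:b[1],b[2]:b[3]],None,fx=5,fy=5,interpolation=cv2.INTER_CUBIC))
print(arm.read_time())
E
```

```text
-0.28 [-1.76 -3.18  9.62] [-0.68  0.23  0.28] [-0.2812  0.0005] 0.145 0.687
-0.24 [-1.63 -4.44 10.38] [-0.84  0.27  0.39] [-0.2417  0.0006] 0.145 0.689
-0.2 [-1.95 -5.54 10.97] [-0.94  0.31  0.36] [-0.2019  0.0007] 0.145 0.693
-0.17 [-1.86 -5.18 11.12] [-0.96  0.38  0.39] [-0.1719  0.0008] 0.1451 0.691
-0.14 [-1.66 -5.74 10.59] [-1.01  0.45  0.38] [-0.1422  0.0009] 0.1451 0.686
-0.125 [-1.74 -4.73 11.25] [-0.9   0.48  0.35] [-0.1269  0.001 ] 0.1451 0.69
18.6667
```

View pics/4scenec.png

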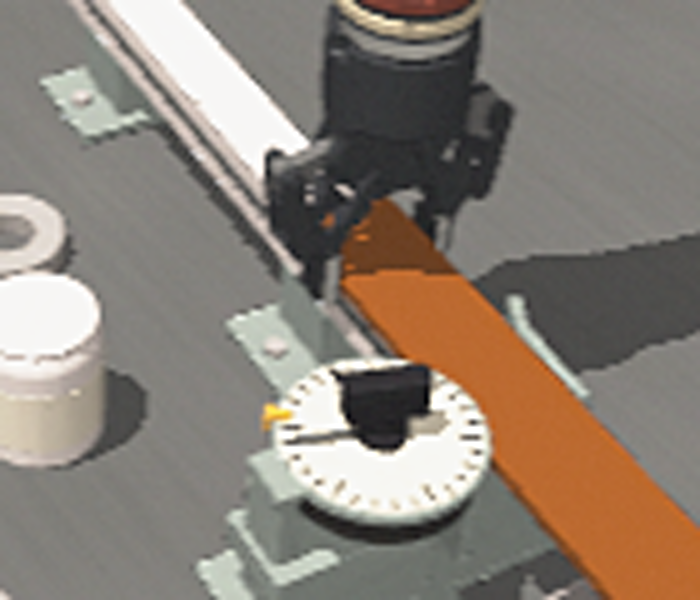

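View pics/4sidec.png

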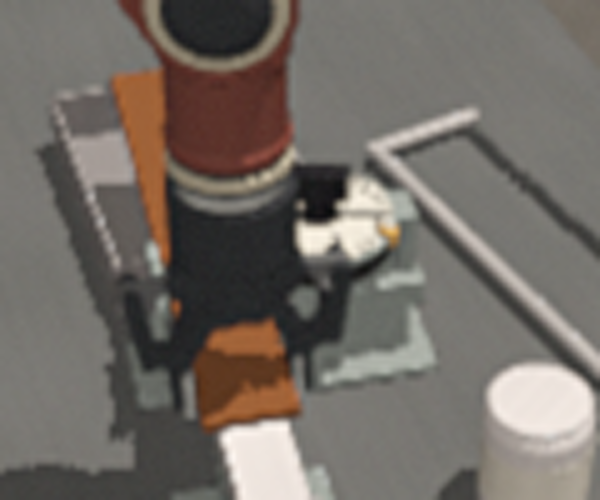

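```bash
cat > meas.py <<'E'
from h import *
def meas(im,tip,tab,z=.114,off=(220,140),f=5):
    a=cam("scene")
    h=cv2.cvtColor(im,cv2.COLOR_BGR2HSV);w_=cv2.inRange(h,(0,0,190),(179,70,255))
    m=np.zeros_like(w_);m[208:248,270:320]=w_[208:248,270:320]
    hull=cv2.convexHull(biggest(m))[:,0,:]
    P=cast(a,hull,z)[:,:2]*1e3
    e=cv2.fitEllipse(P.astype(np.float32));print("dial",e)
    out=[]
    for p in(tip,tab):
        d=cast(a,[np.array(p)/f+off],z)[0,:2]*1e3-e[0];th=(BA-180-np.degrees(np.arctan2(d[1],d[0])))%360
        print(np.hypot(*d).round(1),"count rad",np.radians(th).round(3))
E
python3 - <<'E'
from meas import *
im=cv2.imread("pics/4scene.png")
meas(im,(284,440),(290,413))
g=im[215:245,265:325];cv2.imwrite("pics/4z.png",cv2.resize(g,None,fx=12,fy=12,interpolation=cv2.INTER_CUBIC))
E
```

```text
dial ((619.6591186523438, 173.9661102294922), (110.33484649658203, 135.455322265625), 26.22315788269043)
32.7 count rad 4.748
26.2 count rad 5.314
```

View pics/4z.png

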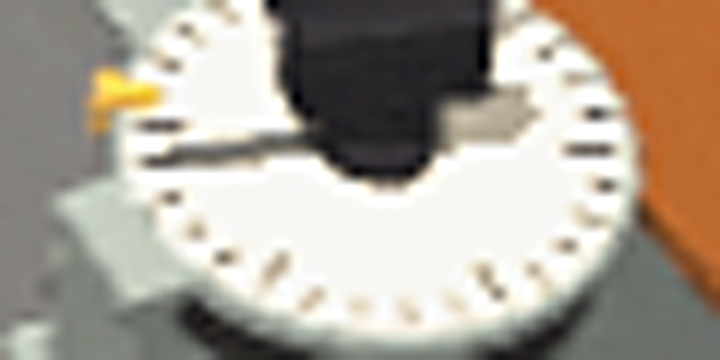

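```bash
python3 - <<'E'
from h import *
arm.line_to(w(-.1105,.0005,.144),.05)
arm.pause(.3)
print(arm.read_ft_force().round(2),bxy(arm.read_tool_pos()).round(4),arm.read_time())
im=snapshot("scene");cv2.imwrite("pics/5scene.png",im)
cv2.imwrite("pics/5z.png",cv2.resize(im[200:245,265:325],None,fx=12,fy=12,interpolation=cv2.INTER_CUBIC))
im=snapshot("wrist");cv2.imwrite("pics/5w.png",im)
E
```

```text
[-1.89 -5.09 11.33] [-0.1129  0.001 ] 19.4083
```

View pics/5z.png

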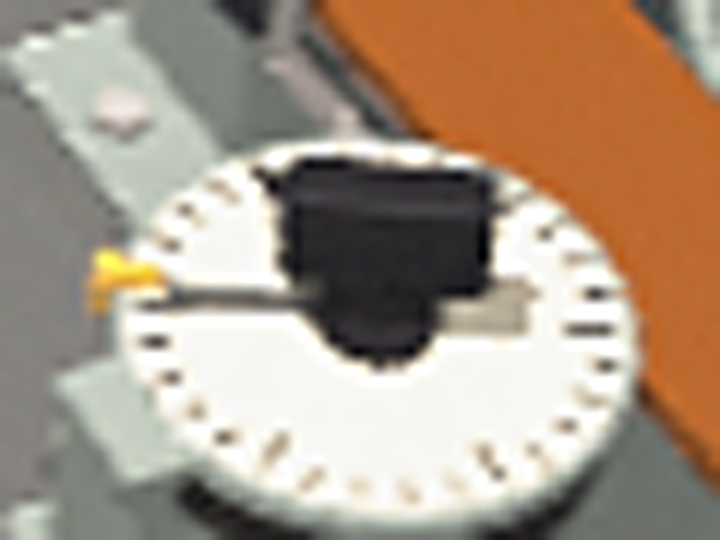

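View pics/5w.png

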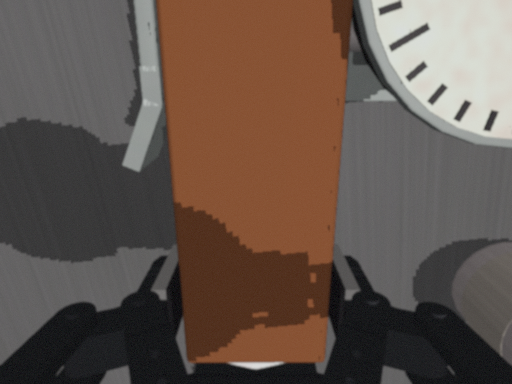

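```bash
python3 - <<'E'
from h import *
im=cv2.imread("pics/w2.png");cv2.imwrite("pics/tabz.png",cv2.resize(im[115:165,300:350],None,fx=12,fy=12,interpolation=cv2.INTER_CUBIC))
c=dict(np.load("w2.npz"));ctr=np.array([.6094,.1912])
# predicted pixel positions on dial for scale marks 250..270 at r=42mm
for mm in(250,255,257,260,270):
    a=np.radians(BA-180-mm*1.2);p=proj(c,[*(ctr+.042*np.array([np.cos(a),np.sin(a)])),.114])[0];print(mm,((p-[300,115])*12+6).round())
E
```

```text
250 [376. 189.]
255 [342. 237.]
257 [327. 255.]
260 [303. 281.]
270 [215. 356.]
```

View pics/tabz.png

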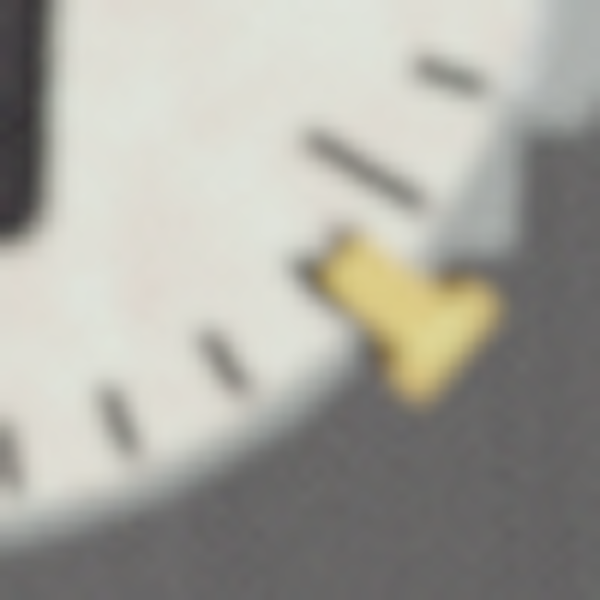

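```bash
python3 - <<'E'
from h import *
arm.line_to(w(-.1067,.0005,.144),.03)
arm.pause(.4)
print(arm.read_ft_force().round(2),bxy(arm.read_tool_pos()).round(4),arm.read_opening(),arm.read_time())
im=snapshot("scene");cv2.imwrite("pics/6scene.png",im)
cv2.imwrite("pics/6z.png",cv2.resize(im[200:245,265:325],None,fx=12,fy=12,interpolation=cv2.INTER_CUBIC))
cv2.imwrite("pics/6s.png",cv2.resize(im[150:330,220:440],None,fx=3,fy=3,interpolation=cv2.INTER_CUBIC))
c=cam("scene");ctr=np.array([.6094,.1912])+.003*-N
for mm in(240,250,257,270,280):
    a=np.radians(BA-180-mm*1.2);p=proj(c,[*(ctr+.042*np.array([np.cos(a),np.sin(a)])),.114])[0];print(mm,((p-[265,200])*12+6).round())
E
```

```text
[-2.49 -6.4  11.79] [-0.1097  0.0011] 0.689630541645302 20.1833
240 [167. 352.]
250 [162. 319.]
257 [165. 296.]
270 [181. 256.]
280 [202. 229.]
```

View pics/6z.png

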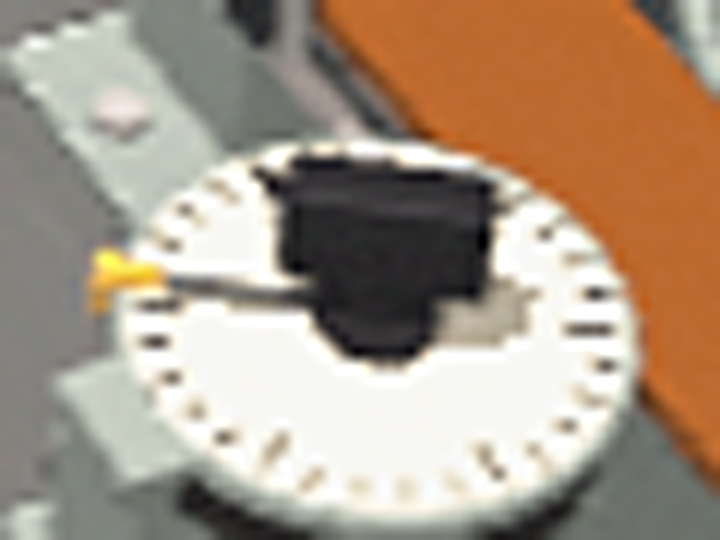

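View pics/6s.png

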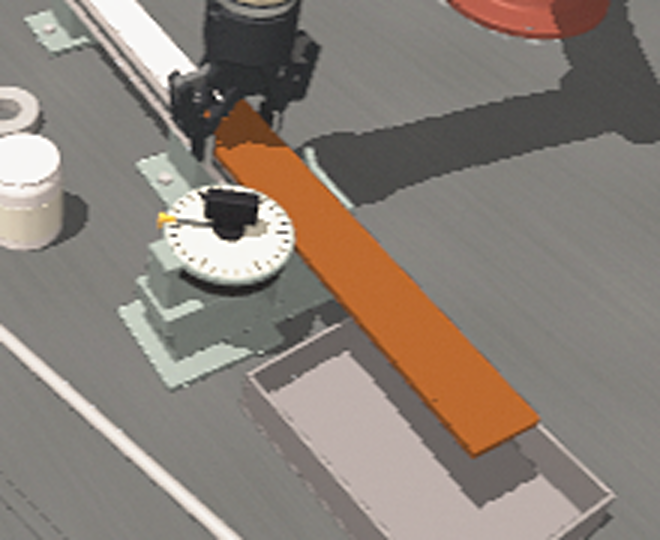

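```bash
python3 - <<'E'
from h import *
p=arm.read_tool_pos();arm.pause(.5);print((arm.read_tool_pos()-p)*1e3,arm.read_ft_force(),arm.read_opening(),arm.read_time())
ticket.finish_job()
E
```

```text
[-0.03447502 -0.00854608 -0.00930158] [-2.94524021 -5.8444226  11.49822253] 0.6858427443061432 20.7333
the job is handed in; nothing more can be done
```

The job is handed in at 20.7 s: the counter was zeroed, and the board was fed out until the pointer met the brass tab. The gripper still holds the board near its tail. No verdict is reported, so the figures below are my own last checks.

- **Zeroing:** I turned the knob back until torque rose at the stop, and released it. The wrist picture then showed the pointer on the bold zero tick, with the board's lead end still about 105 mm short of the roller.
- **Set length:** My estimate from the wrist picture put the tab at about 257 mm (5.38 rad). In the last picture the pointer tip is at the tab's tip, about 1 mm off by eye. Gripper position and the scale both put the feed at about 256 mm and the lead end about 236 mm past the roller.
- **Hold:** The grip is closed on the board's width (opening 0.69), pressing down about 11 N. Over 0.5 s the gripper moved less than 0.05 mm, and its position across the bed is about 1 mm off the middle.
- **Surroundings:** Side forces stayed under about 7 N at every check. The bin, tin and bearing looked undisturbed in the pictures.

**Less certain:**
- An ellipse fit to the dial in the scene picture failed because the knob hid part of it, so I read the pointer from the dial ticks instead.
- I did not measure tilt or tail height directly. I infer them from the steady gripper height and the pictures.

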